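# Open the screwed battery cap of an emergency light

## Robot

A 6-joint arm with a two-finger parallel gripper is mounted at the origin on the work surface. World frame = base frame: x ahead of the robot, y to its left, z up, the work surface at z = 0. Lengths are in m, angles in rad, forces in N, time in s.
With the tool pointing down it reaches from about 0.35 to 0.85 m from the base axis. Payload 8.1 kg.
Tool frame: the origin (TCP) lies at the very end of the fingers, on their centre line; the grasp point (between the pads) lies 19 mm behind it (pinch_z is the distance from the TCP to the grasp point, in m); z points along the fingers, y is the direction in which the jaws open and shut (so a half turn about z gives the same grasp; the last joint's range is limited). The gripper opens to 93 mm and grips with 3 to 60 N. Pads are 15 mm wide; open, the fingers measure 128 mm over their backs; the gripper's body (75 mm by 188 mm) begins 65 mm behind the grasp point.
Start: joints at [1.02, 0.13, 1.488, -0, 1.523, -0.085], TCP at [0.269, 0.536, 0.219] pointing down, gripper open.
Joint ranges: [-2.96, 2.96], [-0.89, 2.26], [0.02, 2.5], [-1.34, 4.48], [0, 2.73], [-2.66, 2.66]. Speed limits (rad/s): [2.39, 2.39, 2.79, 3.14, 3.14, 3.14].

## Interface

Orientations are given as a rotation vector (axis times angle).
In Python, from plant import * gives the robot as it stands.
- The arm moves only by the tool move_arm, never from a script. Its argument "series" is a list of rows, each a list of 7 numbers: the shift along the tool's x, y, z each as a share of 10 cm, from -1 to 1, then the turn, a rotation vector about the tool's x, y, z each as a share of 180 degrees, from -1 to 1, then the opening, from -1 (shut) to 1 (fully open). In form: [[dx, dy, dz, rx, ry, rz, jaw], ...]. A call has 1 to 8 rows; each row is the pose to reach, as a shift and turn from the pose commanded when the call began, along the tool's axes at that moment, turning the shorter way round; what a row does not reach only later rows make up. A row lasts 1/10 s, in which the tool goes at most 50 mm and 8.59 degrees, less where a joint would pass 70% of its speed; a pose out of reach is approached as far as the arm can. A call with a number of a shift or a turn outside -1 to 1 is refused whole. A call with a gripper value outside its range is refused whole. The fingers move at their own pace and stop on an object; "squeeze" is the grip in N (left out, the last holds). Time passes only in rows, so rows that repeat a pose let the fingers close. It gives the time, the measured TCP pose, the force and the opening at its end, in the units of the state.
- read_state(): the state, without advancing time (a new reading comes with each control period).
- read_camera(name): name is "scene" or "top" or "wrist"; returns a dict with "frame" (384x512x3 uint8, red, green, blue), "K" (3x3 intrinsics, pixels), "rvec" (rotation vector, rad) and "tvec" (3), from world to camera coordinates, as OpenCV has them. Camera axes: x right, y down, z forward; pixel columns grow to the right and rows downward; lengths in m; the calibration is good to about 2 mm. A picture is of the moment at which its call begins. There is no depth.
- close_job(): hands the job in, once; it reports no verdict.
The state is a dict: "t": time; "q": joint angles; "dq": joint speeds; "joint_torque": joint torques, N m; "tool_pos": TCP position; "orientation": TCP orientation; "force": force on the tool from outside, world axes, zero at the start; "wrist_torque": the same for the moment, N m; "opening": finger opening in m.
Only numpy, scipy, OpenCV 4.12 (cv2) and the standard library are available. Lean on these libraries where they do the work, as an engineer would, in place of code of your own. Each camera call takes 0.05 s, during which the arm holds its last target.

## Task

Open the emergency light's battery well so that its cell can be changed: unscrew the black cap with the square grip, anticlockwise, over several grips, keeping hold of it as the thread lets go because the sprung cell underneath pushes it off. Then set the cap gently, right way up, flat in the shallow square metal tray and let go. Never force the cap or pull at it while it is still threaded, don't let it tip or fall, and leave everything else on the shelf where it is.

Things in the scene. Friction and masses are not known exactly. Their poses are not given: they have to be found in the camera images.
- unit: emergency light's battery box, fixed: grey plastic, 150 (x) x 120 (y) x 55 mm high, origin at the centre of its underside, z up. From the middle of its top a vertical threaded collar (tube 38 mm across, 47 mm over the thread) rises to 96 mm above the shelf. In it a sprung metal cell 22 mm across pushes the cap up all the way (5 N closed, 3 N as it frees), then stands 32 mm out of the collar
- collar (a point): centre of the collar's top rim, on the thread axis. Right-handed: anticlockwise from above opens. The cap first turns up to 0.2 turn without rising (differs each time), then rises 21 mm a turn, and lets go 0.88 to 1.15 turns from its start. It does not run back when let go; play 2 to 6 mm along, 1 mm sideways. Over 45 N between cap and collar is forcing
- cap_grip (a point): centre of the square boss on the black plastic cap. Cap 60 g, upright, 74 mm tall: round ribbed skirt 56 mm across, 40 mm high, topped by a boss 32 x 32 x 34 mm high, faces along this point's x and y. The point is 57 mm above the cap's lower edge, 17 mm below its top, at first about 119 mm above the shelf. Once free, lift it 50 mm more, straight up, to clear collar and cell
- tray_in (a point): centre of the inner floor (4 mm above the shelf) of the shallow square aluminium tray, fixed, 130 x 130 mm outside, walls 4 mm thick, 16 mm high in all; the cap standing flat in it has its cap_grip point 57 mm above this floor
- coil: coil of clear tape lying flat, 80 mm across, 24 mm high, origin at its underside; leave alone
- clip1: aluminium bulldog clip, about 55 x 45 x 16 mm, origin at its underside; leave alone
- clip2: a second clip of the same kind; leave alone
- mug: white mug of highlighters, 76 mm across, 130 mm high with the pens, origin at its underside; leave alone
- jar: glass jar with a plain round black lid, 68 mm across, 85 mm high, origin at its underside; not the cap to open; leave alone
- tapegun: silver tape gun lying on its side, about 250 x 95 x 65 mm, origin at its underside; leave alone
Mind the look-alikes: they are no part of the job. Leave any orange look-alike of the part that bears cap_grip alone.

How it is judged:
By the outcome, as a careful person would: the job done as asked, in the order asked, and still so for the second after the job is handed in, with the robot touching nothing.
It also fails if it takes over 69 s, if anything falls off the work surface, if the arm or the gripper's body presses on something with over 40 N, if the wrist force passes 120 N, or if a joint passes its speed limit or range.

## Working session

There is one attempt and no reset: what is moved stays moved. The work goes in short steps, Python scripts to look and compute and a tool call to move; the robot and the scene stay as the last step left them, time stands still between calls to the robot, and variables do not carry over. Pictures are saved under pics/ and viewed, and the job is handed in when it is done.

Besides the shell and the picture viewer there is one more tool, called as name([rows], argument=value, ...), one row to a line, values as JSON. move_arm: Moves the arm, as the interface text tells. Shift numbers are shares of 10 cm and turn numbers shares of 180 degrees, none past 1 either way. Its arguments: {"type":"object","properties":{"series":{"type":"array","items":{"type":"array","items":{"type":"number"}}},"squeeze":{"type":"number"}},"required":["series"]}

```bash
mkdir -p pics; ls
python3 - <<'E'
from plant import *
import cv2
print(read_state())
for n in ["scene","top","wrist"]:
    c=read_camera(n); cv2.imwrite(f"pics/{n}0.png",c["frame"][:,:,::-1]); print(n,c["K"].tolist(),c["rvec"],c["tvec"])
E
```

```text
pics
{'t': 0.0, 'q': array([ 1.01962838e+00,  1.31186271e-01,  1.48926102e+00, -2.59851636e-05,
        1.52303744e+00, -8.54208622e-02]), 'dq': array([-0.00037502, -0.0004039 ,  0.00020374,  0.00107069, -0.00054905,
        0.00101914]), 'joint_torque': array([-4.11999081e-04, -5.59842968e+01, -4.91761601e+01,  7.67065678e-02,
        3.57057794e-02, -1.97012159e-04]), 'tool_pos': array([0.26914863, 0.53559458, 0.21758251]), 'orientation': array([-7.24866126e-01, -3.05623956e+00,  2.83503074e-03]), 'force': array([ 0.16532206, -0.76928077,  0.42053018]), 'wrist_torque': array([0.01126398, 0.02039097, 0.04648111]), 'opening': 0.09291089048841836}
scene [[464.5710860705611, 0.0, 249.28444153412377], [0.0, 464.5710860705611, 195.74008727829047], [0.0, 0.0, 1.0]] [ 0.96501713  2.59470459 -0.87604959] [ 0.52614309 -0.15016694  1.69589428]
top [[435.81989674850433, 0.0, 258.37171583959935], [0.0, 435.81989674850433, 186.06106942843232], [0.0, 0.0, 1.0]] [ 2.14557826 -2.10520132  0.16760328] [-0.12977983  0.55204938  1.0941634 ]
wrist [[322.097621513124, 0.0, 257.73347546268826], [0.0, 322.097621513124, 194.02782248048052], [0.0, 0.0, 1.0]] [-2.45803375 -1.51403322 -0.2183728 ] [-0.59975142 -0.03370394  0.39211155]
```

View pics/scene0.png

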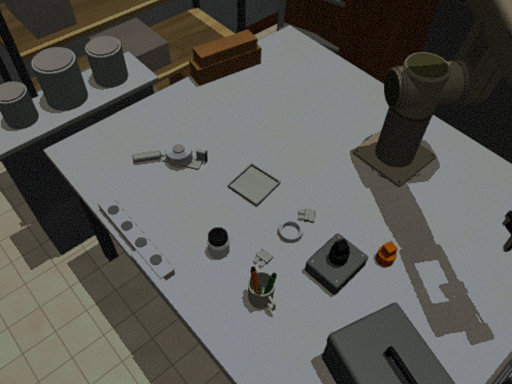

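View pics/top0.png

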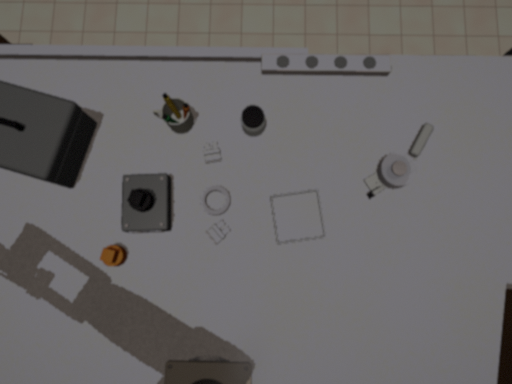

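View pics/wrist0.png

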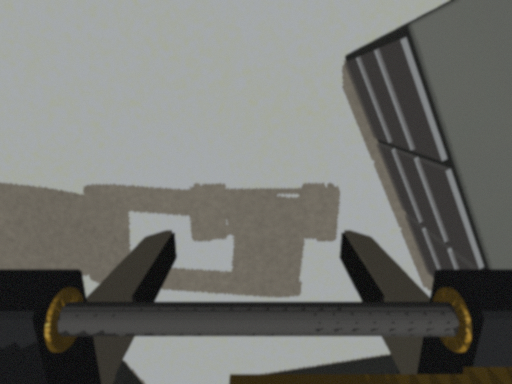

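```bash
cat > h.py <<'E'
import numpy as np, cv2
from plant import *
from scipy.spatial.transform import Rotation as R
def proj(c,P):
    return cv2.projectPoints(np.atleast_2d(np.array(P,float)),c["rvec"],c["tvec"],c["K"],None)[0][:,0]
def back(c,uv,z):
    M=cv2.Rodrigues(c["rvec"])[0]; C=-M.T@c["tvec"]
    d=M.T@np.linalg.inv(c["K"])@np.array([uv[0],uv[1],1.0]); return C+d*(z-C[2])/d[2]
E
python3 - <<'E'
from h import *
t=read_camera("top"); s=read_camera("scene")
for c in (t,s):
    M=cv2.Rodrigues(c["rvec"])[0]; print("cam pos",-M.T@c["tvec"]); print(proj(c,[[0,0,0],[.27,.536,.22],[.5,0,0]]))
a=cv2.resize(t["frame"][155:280,80:180],None,fx=5,fy=5,interpolation=cv2.INTER_CUBIC)[:590]
b=cv2.resize(s["frame"][220:305,290:410],None,fx=6,fy=6,interpolation=cv2.INTER_CUBIC)
f=lambda x:np.clip(x[:,:,::-1].astype(float)*2.2,0,255)
cv2.imwrite("pics/ca.png",f(a));cv2.imwrite("pics/cb.png",f(b))
d=cv2.resize(t["frame"][180:255,260:335],None,fx=7,fy=7,interpolation=cv2.INTER_CUBIC)
cv2.imwrite("pics/cd.png",d[:,:,::-1])
E
```

```text
cam pos [ 0.36004597 -0.13705772  1.170631  ]
[[206.67867535 405.94971211]
 [-51.70550883 297.8718117 ]
 [214.11840631 208.03478875]]
cam pos [1.16648291 0.51369675 1.24533824]
[[393.41539939 154.60354891]
 [518.63069659 266.36303568]
 [295.72756368 229.0874407 ]][ WARN:0@2.260] global loadsave.cpp:1063 imwrite_ Unsupported depth image for selected encoder is fallbacked to CV_8U.
```

View pics/ca.png

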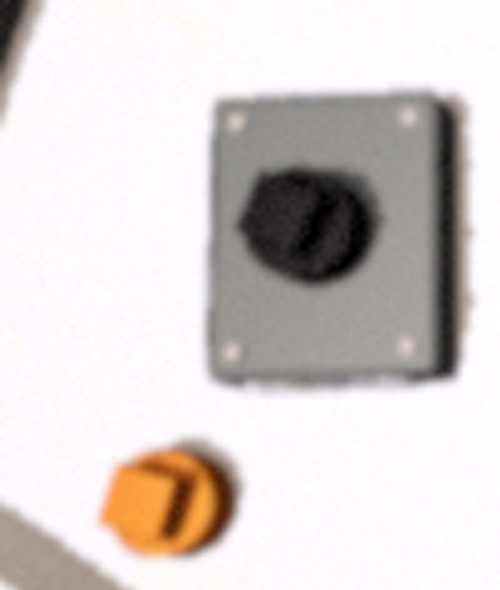

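View pics/cb.png

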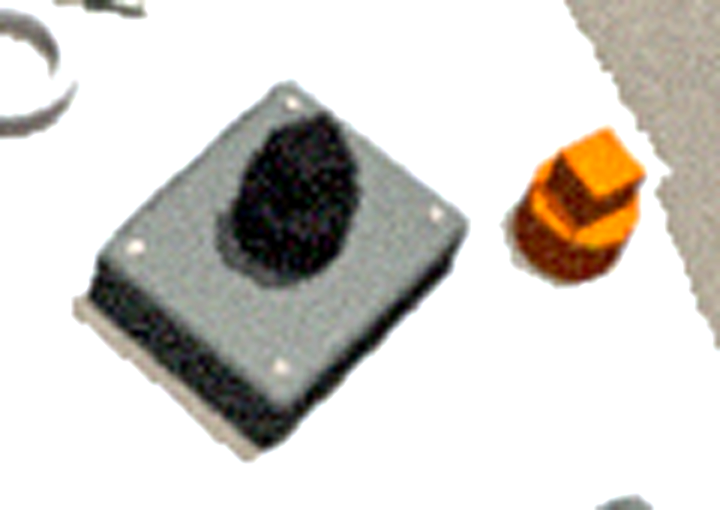

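View pics/cd.png

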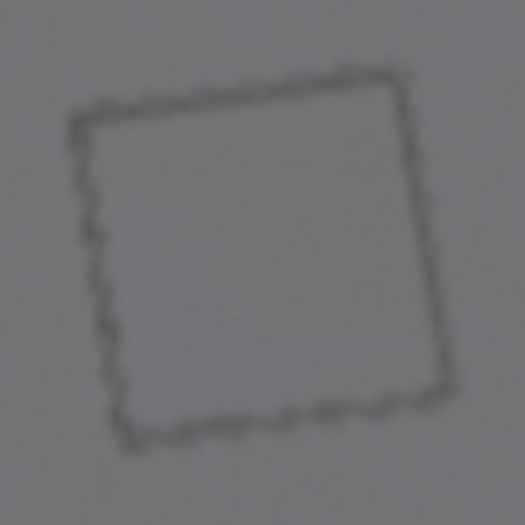

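Run:
```python
from h import *
t=read_camera("top"); s=read_camera("scene")
T=[np.array([80,155])+np.array(p)/5 for p in [(217,103),(437,97),(437,376),(212,380)]]
P=np.array([back(t,p,.055) for p in T]); print("top unit",P.round(4).tolist(),P.mean(0))
S=[np.array([290,220])+np.array(p)/6 for p in [(288,84),(468,222),(282,406),(98,262)]]
P=np.array([back(s,p,.055) for p in S]); print("scene unit",P.round(4).tolist(),P.mean(0))
D=[np.array([260,180])+np.array(p)/7 for p in [(72,115),(398,72),(449,395),(124,443)]]
P=np.array([back(t,p,.014) for p in D]); print("tray",P.round(4).tolist(),P.mean(0),[np.linalg.norm(P[i]-P[i-1]) for i in range(4)])
f=lambda x:np.clip((x[:,:,::-1].astype(float)*6),0,255).astype(np.uint8)
cv2.imwrite("pics/ce.png",np.hstack([cv2.resize(f(t["frame"][180:215,122:162]),(400,350),interpolation=cv2.INTER_CUBIC),cv2.resize(f(s["frame"][235:270,322:362]),(400,350),interpolation=cv2.INTER_CUBIC)]))
```

```text
top unit [[0.5744, 0.2346, 0.055], [0.5797, 0.1193, 0.055], [0.4341, 0.1112, 0.055], [0.4299, 0.2266, 0.055]] [0.50453387 0.1729334  0.055     ]
scene unit [[0.4439, 0.1195, 0.055], [0.4365, 0.2317, 0.055], [0.5797, 0.2392, 0.055], [0.5906, 0.1288, 0.055]] [0.51268835 0.17978396 0.055     ]
tray [[0.5324, -0.1513, 0.014], [0.5514, -0.276, 0.014], [0.4285, -0.2948, 0.014], [0.4081, -0.1727, 0.014]] [ 0.48009246 -0.22369643  0.014     ] [np.float64(0.12613433068239885), np.float64(0.12614645699836302), np.float64(0.12434466625121057), np.float64(0.12375663254779813)]
```

View pics/ce.png

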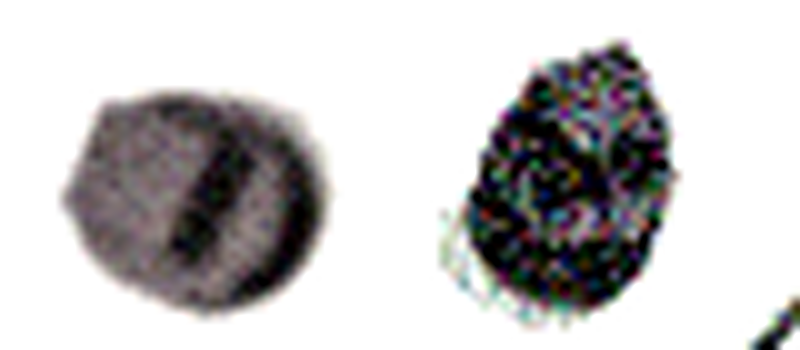

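Run:
```python
from h import *
t=read_camera("top"); s=read_camera("scene")
for p in [(97,122),(70,185)]: print("bot",p,back(t,p,0.0))
for z in (.05,.1,.15,.2,.25):
  for p in [(80,105),(50,180)]: print(z,back(t,p,z).round(3),end=' ')
  for p in [(325,340),(388,305)]: print('scene',back(s,p,z).round(3),end=' ')
  print()
for p in [(178,122)]: print("mug",back(t,p,.05))
cv2.imwrite("pics/cf.png",np.hstack([cv2.resize(t["frame"][60:200,0:110],(440,560)),cv2.resize(s["frame"][290:384,300:400],(358,337)).copy() if 0 else cv2.resize(s["frame"][290:384,300:360],(357,560))])[:,:,::-1])
```

```text
bot (97, 122) [0.73706296 0.33868814 0.        ]
bot (70, 185) [0.55617693 0.39804903 0.        ]
0.05 [0.768 0.369 0.05 ] 0.05 [0.56  0.429 0.05 ] scene [0.713 0.32  0.05 ] scene [0.509 0.366 0.05 ] 
0.1 [0.75  0.346 0.1  ] 0.1 [0.551 0.404 0.1  ] scene [0.732 0.328 0.1  ] scene [0.537 0.372 0.1  ] 
0.15 [0.732 0.324 0.15 ] 0.15 [0.542 0.379 0.15 ] scene [0.751 0.336 0.15 ] scene [0.564 0.378 0.15 ] 
0.2 [0.714 0.301 0.2  ] 0.2 [0.533 0.354 0.2  ] scene [0.77  0.344 0.2  ] scene [0.592 0.384 0.2  ] 
0.25 [0.695 0.278 0.25 ] 0.25 [0.524 0.328 0.25 ] scene [0.789 0.352 0.25 ] scene [0.619 0.39  0.25 ] 
mug [0.72445555 0.09990507 0.05      ]
```

View pics/cf.png

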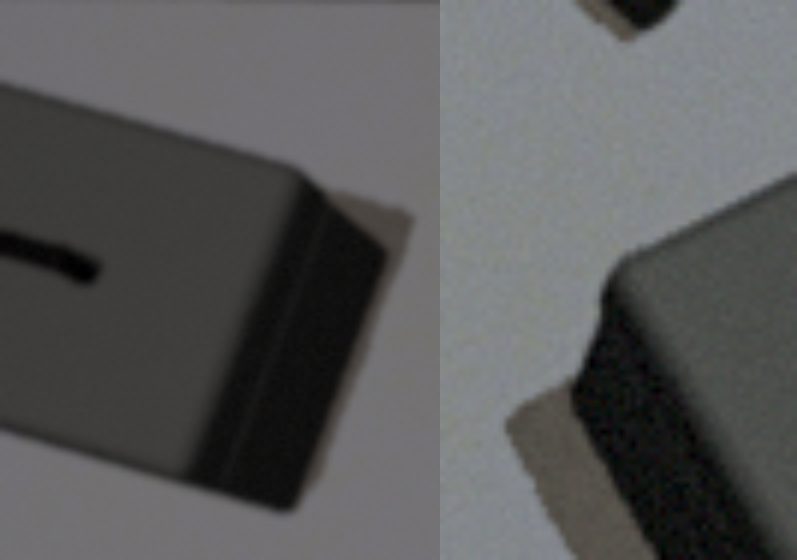

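```bash
cat >> h.py <<'E'
def Rdown(psi):
    y=np.array([np.cos(psi),np.sin(psi),0]); z=np.array([0,0,-1.]); return np.c_[np.cross(y,z),y,z]
def st():
    s=read_state(); Rm=R.from_rotvec(s["orientation"]).as_matrix(); return s,Rm
def plan(p,psi=None):
    s,Rm=st(); d=Rm.T@(np.array(p)-s["tool_pos"]); print("shift share",(d*10).round(3), "psi",np.degrees(np.arctan2(Rm[1,1],Rm[0,1])).round(2))
    if psi is not None:
        r=R.from_matrix(Rm.T@Rdown(np.radians(psi))).as_rotvec(); print("turn share",(r/np.pi).round(4))
E
python3 - <<'E'
from h import *
plan([.51,.177,.27],64)
s,Rm=st()
w=read_camera("wrist");M=cv2.Rodrigues(w["rvec"])[0]; C=-M.T@w["tvec"]
print("cam in tool",Rm.T@(C-s["tool_pos"]),"\n",Rm.T@M.T)
E
```

```text
shift share [-3.762 -2.128 -0.514] psi 63.31
turn share [-0.     -0.     -0.0038]
cam in tool [ 0.07867923  0.00062192 -0.16689369] 
 [[-1.05025837e-03 -9.58532056e-01 -2.84982797e-01]
 [ 9.99999428e-01 -1.06454059e-03 -1.04783471e-04]
 [-2.02937441e-04 -2.84982744e-01  9.58532626e-01]]
```

move_arm([
  [-1,-0.57,-0.6,0,0,0.38,1],
  [-1,-0.57,-0.6,0,0,0.38,1],
  [-1,-0.57,-0.6,0,0,0.38,1],
  [-1,-0.57,-0.6,0,0,0.38,1],
  [-1,-0.57,-0.6,0,0,0.38,1],
  [-1,-0.57,-0.6,0,0,0.38,1],
  [-1,-0.57,-0.6,0,0,0.38,1],
  [-1,-0.57,-0.6,0,0,0.38,1],
])

```text
t: 1.3
tool_pos: [0.3333, 0.4402, 0.2788]
orientation: [-2.324, -2.113, -0.0]
force: [-0.2, -0.0, -0.1]
opening: 0.0931
```

Run:
```python
from h import *
print(read_state()["t"],read_state()["q"].round(2))
plan([.51,.177,.27],-116)
```

```text
1.3 [ 0.83 -0.02  1.53  0.    1.63  0.93]
shift share [-2.452  2.009  0.087] psi -5.45
turn share [-0.000e+00 -1.000e-04  6.142e-01]
```

move_arm([
  [-1,0.82,0,0,0,0.38,1],
  [-1,0.82,0,0,0,0.38,1],
  [-1,0.82,0,0,0,0.38,1],
  [-1,0.82,0,0,0,0.38,1],
  [-1,0.82,0,0,0,0.38,1],
  [-1,0.82,0,0,0,0.38,1],
  [-1,0.82,0,0,0,0.38,1],
  [-1,0.82,0,0,0,0.38,1],
])

```text
t: 2.1
tool_pos: [0.4061, 0.3333, 0.2787]
orientation: [-3.11, -0.441, -0.0]
force: [0.7, 0.7, -0.0]
opening: 0.0927
```

Run:
```python
from h import *
print(read_state()["t"],read_state()["q"].round(2))
plan([.51,.177,.27],-116)
```

```text
2.1 [ 0.59 -0.09  1.6   0.    1.63  1.88]
shift share [0.564 1.791 0.087] psi -73.85
turn share [-0.     -0.      0.2342]
```

move_arm([
  [0.28,0.9,0,0,0,0.234,1],
  [0.28,0.9,0,0,0,0.234,1],
  [0.28,0.9,0,0,0,0.234,1],
  [0.28,0.9,0,0,0,0.234,1],
  [0.28,0.9,0,0,0,0.234,1],
  [0.28,0.9,0,0,0,0.234,1],
])

```text
t: 2.7
tool_pos: [0.4586, 0.2548, 0.2787]
orientation: [-3.062, 0.7, -0.0]
force: [-0.2, 0.2, -0.2]
opening: 0.093
```

Run:
```python
from h import *
print(read_state()["t"],read_state()["q"].round(2))
plan([.51,.177,.27],-116)
```

```text
2.7 [ 0.41 -0.09  1.61 -0.    1.63  2.43]
shift share [0.802 0.477 0.087] psi -115.76
turn share [-0.     -0.      0.0013]
```

move_arm([
  [0.8,0.48,0,0,0,0,1],
  [0.8,0.48,0,0,0,0,1],
  [0.8,0.48,0,0,0,0,1],
  [0.8,0.48,0,0,0,0,1],
])

```text
t: 3.1
tool_pos: [0.51, 0.1766, 0.2785]
orientation: [-3.064, 0.694, 0.001]
force: [-0.0, 0.3, -0.8]
opening: 0.0928
```

Run:
```python
from h import *
w=read_camera("wrist")
s,_=st(); print(s["t"],s["q"].round(2),s["tool_pos"],s["force"])
print(proj(w,[[.509,.177,.136],[.509,.177,.102],[.509,.177,.0550]]))
cv2.imwrite("pics/w1.png",np.clip(w["frame"][:,:,::-1].astype(float)*1.8,0,255).astype(np.uint8)); np.save("w1.npy",w["frame"])
np.savez("w1.npz",**w)
```

```text
3.15 [ 0.24 -0.05  1.57  0.    1.63  2.26] [0.50962124 0.17743138 0.27855581] [ 0.98670161 -0.57560192  0.03050911]
[[258.62336524 183.64905714]
 [258.54862523 175.7387564 ]
 [258.46549342 166.94028771]]
```

View pics/w1.png

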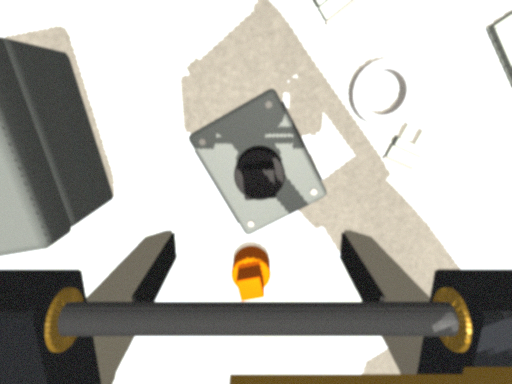

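Run:
```python
from h import *
w=dict(np.load("w1.npz"))
c=w["frame"][135:205,225:295]
c=cv2.resize(c,(600,600),interpolation=cv2.INTER_CUBIC)[:,:,::-1]
cv2.imwrite("pics/w1c.png",np.clip(255*(c/90.)**.6,0,255).astype(np.uint8))
```

```text
(no output)
```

View pics/w1c.png

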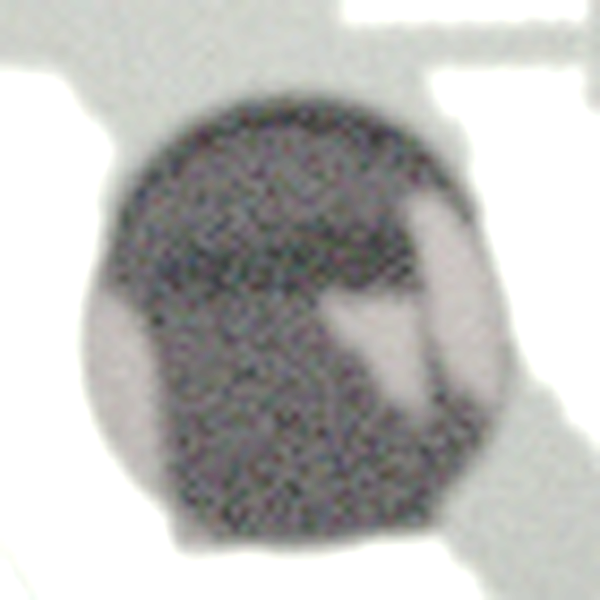

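Run:
```python
from h import *
w=dict(np.load("w1.npz"))
C=[np.array([225,135])+np.array(p)*70/600 for p in [(160,285),(418,270),(440,525),(180,545)]]
P=np.array([back(w,p,.136) for p in C]); print(P.round(4),P.mean(0)); 
for i in range(4):
    d=P[(i+1)%4]-P[i]; print(np.linalg.norm(d),np.degrees(np.arctan2(d[1],d[0])))
# skirt circle: lower rim/sk top; estimate from ellipse left edge 85,right 505
for p in [(85,340),(505,340)]: print(back(w,np.array([225,135])+np.array(p)*70/600,.102))
# synth overlay
best=None
def corners(x,y,a,z=.136):
    r=.016*np.sqrt(2)
    return proj(w,[[x+r*np.cos(a+k*np.pi/2+np.pi/4),y+r*np.sin(a+k*np.pi/2+np.pi/4),z] for k in range(4)])
c=cv2.resize(w["frame"][135:205,225:295],(600,600),interpolation=cv2.INTER_CUBIC)[:,:,::-1]
c=np.clip(255*(c/90.)**.6,0,255).astype(np.uint8)
m=P.mean(0)
for a,col in((61,(0,0,255)),(64,(0,255,0))):
    q=((corners(m[0],m[1],np.radians(a))-[225,135])*600/70).astype(np.int32); cv2.polylines(c,[q],True,col,1)
th=np.linspace(0,2*np.pi,60)
for z,col in((.102,(255,0,0)),(.062,(255,255,0))):
    q=((proj(w,np.c_[m[0]+.028*np.cos(th),m[1]+.028*np.sin(th),0*th+z])-[225,135])*600/70).astype(np.int32); cv2.polylines(c,[q],True,col,1)
cv2.imwrite("pics/w1d.png",c)
```

```text
[[0.5294 0.1835 0.136 ]
 [0.5182 0.1562 0.136 ]
 [0.4895 0.1666 0.136 ]
 [0.5005 0.1952 0.136 ]] [0.5094011  0.17535635 0.136     ]
0.029489544555693383 -112.21163860301168
0.03054595216266099 160.0507084267127
0.030585407406409124 69.00564563605451
0.031172119190977347 -21.996870649038307
[0.52124232 0.19977022 0.102     ]
[0.49810715 0.15148257 0.102     ]
```

View pics/w1d.png

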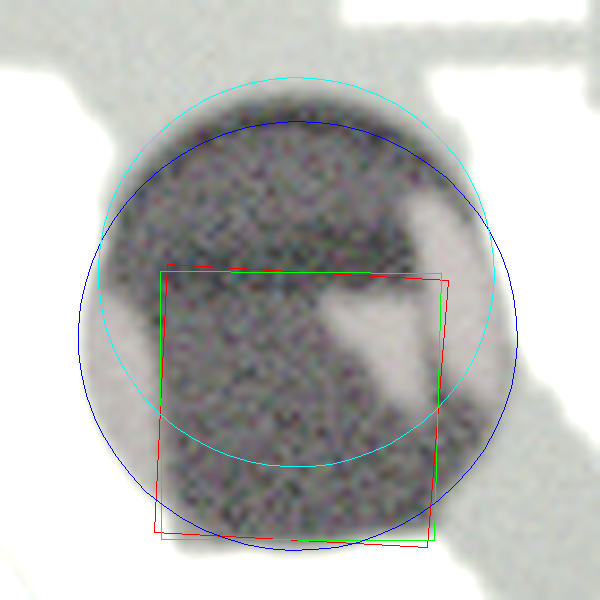

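Run:
```python
from h import *
plan([.5095,.176,.108],-112)
```

```text
shift share [0.006 0.014 1.706] psi -115.5
turn share [-0.0001  0.0002 -0.0195]
```

move_arm([
  [0.006,0.014,0,0,0,-0.0195,1],
  [0.006,0.014,0.4,0,0,-0.0195,1],
  [0.006,0.014,0.8,0,0,-0.0195,1],
  [0.006,0.014,1,0,0,-0.0195,1],
  [0.006,0.014,1,0,0,-0.0195,1],
  [0.006,0.014,1,0,0,-0.0195,1],
])

```text
t: 3.75
tool_pos: [0.5094, 0.1767, 0.1793]
orientation: [-3.084, 0.598, 0.0]
force: [0.4, 0.2, 1.2]
opening: 0.0932
```

Run:
```python
from h import *
w=read_camera("wrist"); s=read_camera("scene")
plan([.5095,.176,.108],-112)
cv2.imwrite("pics/w2.png",np.clip(w["frame"][:,:,::-1].astype(float)*1.8,0,255).astype(np.uint8))
np.savez("w2.npz",**w)
f=lambda x:np.clip(255*(x[:,:,::-1]/110.)**.6,0,255).astype(np.uint8)
c=f(cv2.resize(w["frame"][80:240,170:340],(680,640)[:2],interpolation=cv2.INTER_CUBIC))[:590]
cv2.imwrite("pics/w2c.png",c)
```

```text
shift share [-0.012  0.011  0.729] psi -112.02
turn share [-0.0006 -0.0008 -0.0001]
```

View pics/w2c.png

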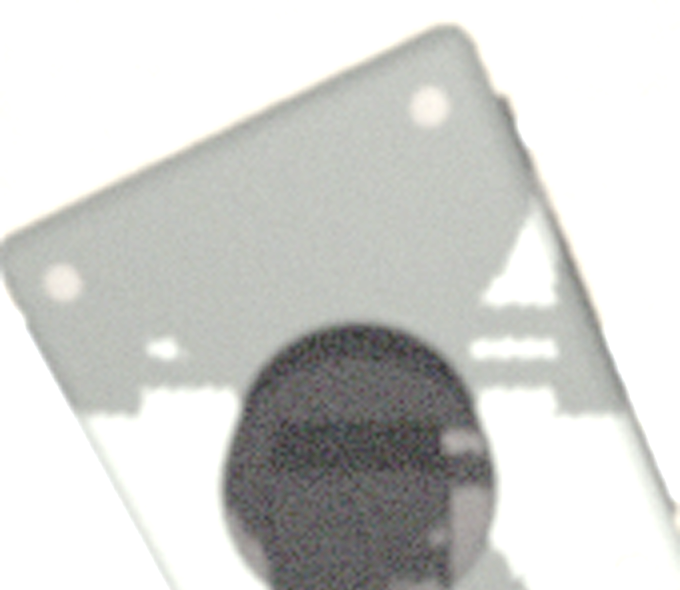

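View pics/w2.png

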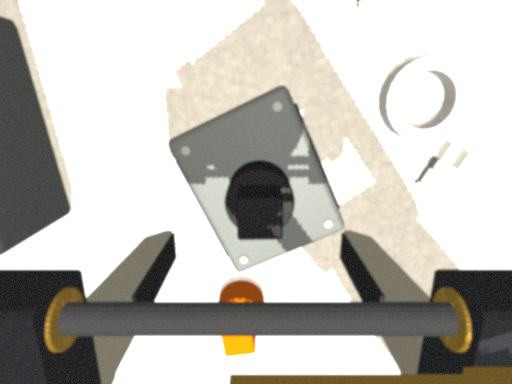

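move_arm([
  [-0.012,0.011,0.35,0,0,0,1],
  [-0.012,0.011,0.6,0,0,0,1],
  [-0.012,0.011,0.72,0,0,0,1],
  [-0.012,0.011,0.72,0,0,0,1],
  [-0.012,0.011,0.72,0,0,0,1],
])

```text
t: 4.35
tool_pos: [0.5093, 0.1754, 0.1083]
orientation: [-3.083, 0.602, -0.003]
force: [-1.3, -0.3, -0.3]
opening: 0.0926
```

Run:
```python
from h import *
w=read_camera("wrist"); s=read_camera("scene")
plan([.5095,.176,.108],-112)
cv2.imwrite("pics/w3.png",np.clip(255*(w["frame"][:,:,::-1]/110.)**.6,0,255).astype(np.uint8))
f=lambda x:np.clip(255*(x[:,:,::-1]/110.)**.6,0,255).astype(np.uint8)
cv2.imwrite("pics/s3.png",f(cv2.resize(s["frame"][180:310,270:410],(646,600),interpolation=cv2.INTER_CUBIC)))
```

```text
shift share [-0.004 -0.004  0.008] psi -112.09
turn share [-0.0006 -0.0008 -0.0005]
```

View pics/w3.png

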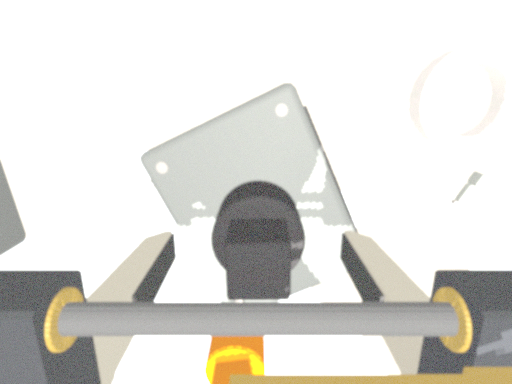

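View pics/s3.png

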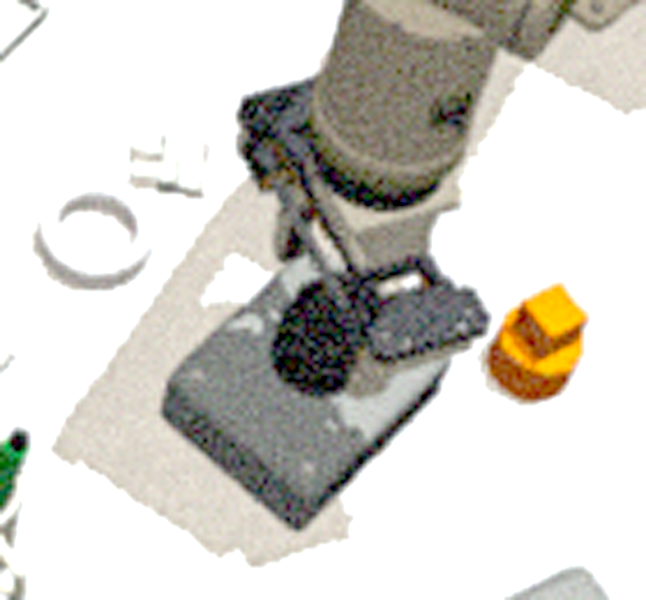

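move_arm([
  [0,0,0,0,0,0,-1],
  [0,0,0,0,0,0,-1],
  [0,0,0,0,0,0,-1],
  [0,0,0,0,0,0,-1],
  [0,0,0,0,0,0,-1],
  [0,0,0,0,0,0,-1],
], squeeze=15)

```text
t: 5.05
tool_pos: [0.5082, 0.1751, 0.1066]
orientation: [3.083, -0.602, -0.0]
force: [-0.1, 1.3, 0.1]
opening: 0.0496
```

Run:
```python
from h import *
plan([.5095,.176,.108],-112); s,_=st(); print(s["opening"],s["force"],s["wrist_torque"])
```

```text
shift share [ 0.009 -0.013 -0.014] psi -112.1
turn share [ 0.      0.     -0.0005]
0.0496441315497475 [-0.10222206  1.2802545   0.05792965] [0.05159031 0.19700108 0.00887914]
```

Fingers are still closing.

move_arm([
  [0,0,0,0,0,0,-1],
  [0,0,0,0,0,0,-1],
  [0,0,0,0,0,0,-1],
  [0,0,0,0,0,0,-1],
  [0,0,0,0,0,0,-1],
  [0,0,0,0,0,0,-1],
])

```text
t: 5.65
tool_pos: [0.5083, 0.1752, 0.1067]
orientation: [-3.083, 0.602, -0.0]
force: [0.0, 1.5, -0.3]
opening: 0.0321
```

Run:
```python
from h import *
for i in range(3):
    read_camera("wrist"); s,_=st(); print(s["opening"],s["force"],s["wrist_torque"])
plan([.5095,.176,.108],-112)
```

```text
0.031984467069167556 [ 0.49896239  0.99961676 -0.46127469] [ 0.24458971  0.14871401 -0.0690379 ]
0.031670606203809924 [0.80534071 1.73711565 0.23010963] [0.22431426 0.11203078 0.0019967 ]
0.03198654260340877 [0.78926324 1.93147366 0.51045519] [ 0.30743498  0.06390523 -0.05521838]
shift share [ 0.008 -0.012 -0.013] psi -112.09
turn share [-0.0001 -0.     -0.0005]
```

move_arm([
  [0,0,0,0,0,-0.02,-1],
  [0,0,0,0,0,-0.04,-1],
  [0,0,0,0,0,-0.07,-1],
  [0,0,0,0,0,-0.1,-1],
  [0,0,0,0,0,-0.13,-1],
  [0,0,0,0,0,-0.16,-1],
  [0,0,0,0,0,-0.18,-1],
  [0,0,0,0,0,-0.18,-1],
], squeeze=25)

```text
t: 6.6
tool_pos: [0.5084, 0.1748, 0.1069]
orientation: [3.128, 0.283, 0.0]
force: [-0.2, -1.3, 1.9]
opening: 0.032
```

```bash
cat > q.py <<'E'
from h import *
for i in range(2):
    read_camera("wrist"); s,Rm=st(); print(round(s["t"],2),s["opening"].round(4),s["force"].round(1),s["wrist_torque"].round(2))
print(s["tool_pos"].round(4),"psi",np.degrees(np.arctan2(Rm[1,1],Rm[0,1])).round(2),s["q"].round(2))
E
python3 q.py
```

```text
Traceback (most recent call last):
  File "q.py", line 3, in <module>
    read_camera("wrist"); s,Rm=st(); print(round(s["t"],2),s["opening"].round(4),s["force"].round(1),s["wrist_torque"].round(2))
                                                           ^^^^^^^^^^^^^^^^^^
AttributeError: 'float' object has no attribute 'round'
```

```bash
sed -i 's/s\["opening"\].round(4)/round(s["opening"],4)/' q.py; python3 q.py
```

```text
6.7 0.0317 [-0.8 -1.3  3.2] [-0.4   0.32  0.  ]
6.75 0.032 [-0.7 -1.9  3. ] [-0.44  0.28 -0.02]
[0.5084 0.1748 0.1069] psi -79.81 [ 0.24  0.04  1.79 -0.    1.31  1.63]
```

move_arm([
  [0,0,-0.001,0,0,-0.02,-1],
  [0,0,-0.003,0,0,-0.05,-1],
  [0,0,-0.005,0,0,-0.08,-1],
  [0,0,-0.008,0,0,-0.11,-1],
  [0,0,-0.01,0,0,-0.14,-1],
  [0,0,-0.013,0,0,-0.17,-1],
  [0,0,-0.015,0,0,-0.2,-1],
  [0,0,-0.015,0,0,-0.2,-1],
])

```text
t: 7.55
tool_pos: [0.5086, 0.1753, 0.1086]
orientation: [2.888, 1.236, 0.002]
force: [0.2, 0.0, 4.3]
opening: 0.032
```

```bash
python3 q.py
```

```text
7.6 0.0317 [-0.9  0.2  4. ] [-0.05  0.02  0.01]
7.65 0.0318 [0.7 0.3 3.2] [-0.05 -0.01  0.  ]
[0.5086 0.1753 0.1085] psi -43.9 [0.24 0.04 1.79 0.   1.31 1.  ]
```

move_arm([
  [0,0,-0.002,0,0,-0.02,-1],
  [0,0,-0.005,0,0,-0.05,-1],
  [0,0,-0.008,0,0,-0.08,-1],
  [0,0,-0.011,0,0,-0.11,-1],
  [0,0,-0.014,0,0,-0.14,-1],
  [0,0,-0.018,0,0,-0.17,-1],
  [0,0,-0.021,0,0,-0.2,-1],
  [0,0,-0.021,0,0,-0.2,-1],
])

```text
t: 8.45
tool_pos: [0.5084, 0.1751, 0.1104]
orientation: [2.367, 2.066, 0.0]
force: [-0.4, -0.7, 3.1]
opening: 0.032
```

```bash
python3 q.py
```

```text
8.5 0.0315 [0.4 0.4 3.4] [-0.12  0.01  0.06]
8.55 0.0319 [ 0.1 -1.5  3.2] [-0.08 -0.05  0.01]
[0.5084 0.1751 0.1103] psi -7.95 [0.24 0.04 1.78 0.   1.32 0.38]
```

move_arm([
  [0,0,-0.003,0,0,-0.03,-1],
  [0,0,-0.007,0,0,-0.07,-1],
  [0,0,-0.011,0,0,-0.11,-1],
  [0,0,-0.015,0,0,-0.15,-1],
  [0,0,-0.019,0,0,-0.18,-1],
  [0,0,-0.023,0,0,-0.22,-1],
  [0,0,-0.026,0,0,-0.25,-1],
  [0,0,-0.026,0,0,-0.25,-1],
])

```text
t: 9.35
tool_pos: [0.5084, 0.1751, 0.1129]
orientation: [1.397, 2.814, 0.0]
force: [1.3, 0.2, 2.9]
opening: 0.032
```

```bash
python3 q.py
```

```text
9.4 0.0319 [ 0.5 -0.1  4.2] [-0.02 -0.13  0.02]
9.45 0.0319 [ 0.2 -0.3  3.6] [-0.03 -0.07  0.01]
[0.5083 0.1751 0.1129] psi 37.03 [ 0.24  0.04  1.78  0.    1.32 -0.41]
```

move_arm([
  [0,0,-0.003,0,0,-0.03,-1],
  [0,0,-0.007,0,0,-0.07,-1],
  [0,0,-0.011,0,0,-0.11,-1],
  [0,0,-0.015,0,0,-0.15,-1],
  [0,0,-0.018,0,0,-0.173,-1],
  [0,0,-0.018,0,0,-0.173,-1],
])

```text
t: 10.05
tool_pos: [0.5082, 0.1751, 0.1146]
orientation: [-0.591, -3.085, -0.0]
force: [0.8, 0.4, 4.6]
opening: 0.0317
```

```bash
python3 q.py
python3 - <<'E'
from h import *
w=read_camera("wrist")
cv2.imwrite("pics/w4.png",np.clip(255*(w["frame"][:,:,::-1]/110.)**.6,0,255).astype(np.uint8))
E
```

```text
10.1 0.032 [ 0.6 -0.4  3.4] [ 0.04 -0.11 -0.03]
10.15 0.0322 [1.  0.2 3.5] [ 0.   -0.07  0.01]
[0.5083 0.1751 0.1146] psi 68.19 [ 0.24  0.04  1.78  0.    1.32 -0.95]
```

View pics/w4.png

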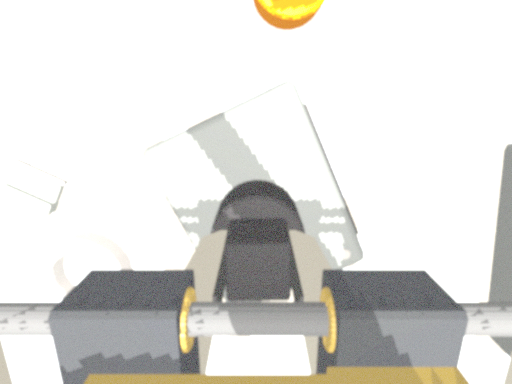

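move_arm([
  [0,0,0,0,0,0,0.4],
  [0,0,0,0,0,0,0.4],
  [0,0,0,0,0,0,0.4],
  [0,0,0,0,0,0,0.4],
  [0,0,-0.01,0,0,0,0.4],
  [0,0,-0.02,0,0,0,0.4],
  [0,0,-0.02,0,0,0,0.4],
])

```text
t: 10.9
tool_pos: [0.5084, 0.1751, 0.1169]
orientation: [0.588, 3.086, 0.0]
force: [0.6, 0.8, 0.3]
opening: 0.0649
```

```bash
python3 q.py
python3 - <<'E'
from h import *
w=read_camera("wrist")
np.savez("w5.npz",**w)
cv2.imwrite("pics/w5.png",np.clip(255*(w["frame"][:,:,::-1]/110.)**.6,0,255).astype(np.uint8))
E
```

```text
10.95 0.0652 [-0.2 -0.5 -0.1] [0.05 0.02 0.05]
11.0 0.0652 [-0.8 -0.6  0.6] [ 0.01 -0.05  0.05]
[0.5083 0.1751 0.1167] psi 68.44 [ 0.24  0.03  1.78  0.    1.33 -0.96]
```

View pics/w5.png

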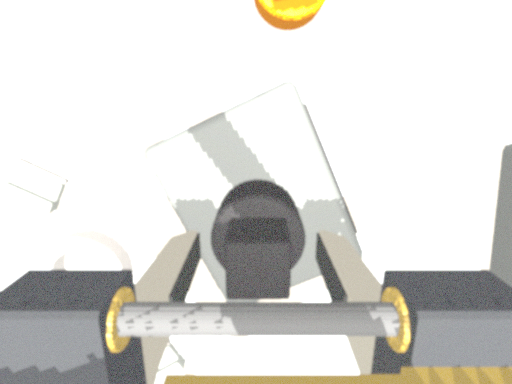

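move_arm([
  [0,0,0,0,0,0.36,0.4],
  [0,0,0,0,0,0.36,0.4],
  [0,0,0,0,0,0.36,0.4],
  [0,0,0,0,0,0.36,0.4],
  [0,0,0,0,0,0.36,0.4],
  [0,0,0,0,0,0.36,0.4],
  [0,0,0,0,0,0.36,0.4],
  [0,0,0,0,0,0.36,0.4],
])

```text
t: 11.85
tool_pos: [0.5082, 0.1751, 0.1166]
orientation: [-2.156, -2.285, 0.0]
force: [1.3, 0.1, 0.0]
opening: 0.0652
```

move_arm([
  [0,0,0,0,0,0.36,0.4],
  [0,0,0,0,0,0.36,0.4],
  [0,0,0,0,0,0.36,0.4],
  [0,0,0,0,0,0.36,0.4],
  [0,0,0,0,0,0.36,0.4],
  [0,0,0,0,0,0.36,0.4],
  [0,0,0,0,0,0.36,0.4],
  [0,0,0,0,0,0.36,0.4],
])

```text
t: 12.65
tool_pos: [0.5082, 0.1751, 0.1166]
orientation: [3.045, 0.773, -0.0]
force: [-0.9, -0.3, -0.6]
opening: 0.065
```

move_arm([
  [0,0,0,0,0,0.28,0.4],
  [0,0,0,0,0,0.28,0.4],
  [0,0,0,0,0,0.28,0.4],
  [0,0,0,0,0,0.28,0.4],
  [0,0,0,0,0,0.28,0.4],
  [0,0,0,0,0,0.28,0.4],
  [0,0,0,0,0,0.28,0.4],
])

```text
t: 13.35
tool_pos: [0.5082, 0.1751, 0.1166]
orientation: [3.085, -0.591, -0.0]
force: [0.2, 0.5, 0.6]
opening: 0.0655
```

```bash
python3 q.py
python3 - <<'E'
from h import *
w=read_camera("wrist")
np.savez("w6.npz",**w)
cv2.imwrite("pics/w6.png",np.clip(255*(w["frame"][:,:,::-1]/110.)**.6,0,255).astype(np.uint8))
E
```

```text
13.4 0.0649 [-0.3  0.2 -0.6] [0.08 0.12 0.04]
13.45 0.0653 [ 0.5  0.9 -0.1] [ 0.08  0.16 -0.03]
[0.5083 0.1751 0.1166] psi -111.33 [0.24 0.03 1.78 0.   1.33 2.18]
```

View pics/w6.png

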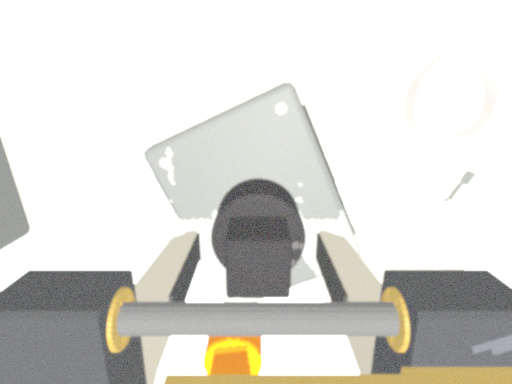

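move_arm([
  [0,0,0,0,0,0,-1],
  [0,0,0,0,0,0,-1],
  [0,0,0,0,0,0,-1],
  [0,0,0,0,0,0,-1],
  [0,0,0,0,0,0,-1],
  [0,0,0,0,0,0,-1],
  [0,0,0,0,0,0,-1],
], squeeze=25)

```text
t: 14.2
tool_pos: [0.5082, 0.1751, 0.1166]
orientation: [3.086, -0.587, -0.0]
force: [-0.1, 0.5, 1.3]
opening: 0.0318
```

```bash
python3 q.py
```

```text
14.25 0.0319 [ 0.2 -0.8 -0.6] [0.01 0.16 0.01]
14.3 0.032 [0.3 0.4 0.8] [-0.04  0.15 -0.01]
[0.5082 0.1751 0.1166] psi -111.55 [ 0.24  0.03  1.78 -0.    1.33  2.18]
```

move_arm([
  [0,0,0,0,0,-0.03,-1],
  [0,0,0,0,0,-0.07,-1],
  [0,0,-0.001,0,0,-0.11,-1],
  [0,0,-0.004,0,0,-0.15,-1],
  [0,0,-0.008,0,0,-0.19,-1],
  [0,0,-0.012,0,0,-0.23,-1],
  [0,0,-0.015,0,0,-0.25,-1],
  [0,0,-0.015,0,0,-0.25,-1],
])

```text
t: 15.1
tool_pos: [0.5088, 0.1753, 0.1189]
orientation: [-3.076, -0.64, -0.002]
force: [0.6, -0.4, 3.2]
opening: 0.0318
```

```bash
python3 q.py
```

```text
15.15 0.0317 [1.2 0.6 3.6] [0.06 0.   0.03]
15.2 0.0316 [1.9 0.1 2.9] [ 0.03 -0.04 -0.  ]
[0.5088 0.1753 0.1187] psi -66.68 [0.24 0.03 1.78 0.   1.33 1.4 ]
```

move_arm([
  [0,0,-0.003,0,0,-0.03,-1],
  [0,0,-0.007,0,0,-0.07,-1],
  [0,0,-0.011,0,0,-0.11,-1],
  [0,0,-0.015,0,0,-0.15,-1],
  [0,0,-0.019,0,0,-0.18,-1],
  [0,0,-0.023,0,0,-0.22,-1],
  [0,0,-0.026,0,0,-0.25,-1],
  [0,0,-0.026,0,0,-0.25,-1],
])

```text
t: 16.0
tool_pos: [0.5084, 0.1751, 0.1209]
orientation: [2.598, 1.767, 0.0]
force: [-0.6, 0.5, 2.8]
opening: 0.032
```

```bash
python3 q.py
```

```text
16.05 0.0317 [ 0.3 -0.4  3.1] [ 0.    0.08 -0.  ]
16.1 0.0318 [ 0.5 -0.4  1.9] [-0.07  0.01  0.05]
[0.5083 0.1751 0.1208] psi -21.78 [0.24 0.03 1.78 0.   1.34 0.62]
```

Total ≈270°. Continuing.

move_arm([
  [0,0,-0.003,0,0,-0.03,-1],
  [0,0,-0.006,0,0,-0.07,-1],
  [0,0,-0.01,0,0,-0.11,-1],
  [0,0,-0.014,0,0,-0.15,-1],
  [0,0,-0.018,0,0,-0.18,-1],
  [0,0,-0.022,0,0,-0.22,-1],
  [0,0,-0.025,0,0,-0.25,-1],
  [0,0,-0.025,0,0,-0.25,-1],
])

```text
t: 16.9
tool_pos: [0.5082, 0.1751, 0.1232]
orientation: [-1.726, -2.625, 0.0]
force: [-0.8, -0.1, 2.2]
opening: 0.032
```

```bash
python3 q.py
```

```text
16.95 0.0318 [ 0.5 -0.5  2.5] [ 0.03  0.03 -0.04]
17.0 0.0319 [-0.5  0.3  2.2] [-0.02  0.   -0.03]
[0.5082 0.1751 0.1232] psi 23.17 [ 0.24  0.03  1.77 -0.    1.34 -0.17]
```

move_arm([
  [0,0,-0.003,0,0,-0.03,-1],
  [0,0,-0.007,0,0,-0.07,-1],
  [0,0,-0.011,0,0,-0.11,-1],
  [0,0,-0.015,0,0,-0.15,-1],
  [0,0,-0.019,0,0,-0.18,-1],
  [0,0,-0.023,0,0,-0.22,-1],
  [0,0,-0.026,0,0,-0.25,-1],
  [0,0,-0.026,0,0,-0.25,-1],
])

```text
t: 17.8
tool_pos: [0.5082, 0.1751, 0.1258]
orientation: [-0.59, -3.086, 0.0]
force: [0.4, -0.6, 2.9]
opening: 0.0318
```

```bash
python3 q.py
```

```text
17.85 0.0315 [0.2 0.5 1.5] [ 0.01 -0.02 -0.01]
17.9 0.0319 [ 0.3 -0.6  2.6] [0.03 0.04 0.07]
[0.5082 0.1751 0.1257] psi 68.16 [ 0.24  0.03  1.77  0.    1.35 -0.95]
```

Total ≈360°. Continue past 414°.

move_arm([
  [0,0,-0.003,0,0,-0.03,-1],
  [0,0,-0.007,0,0,-0.07,-1],
  [0,0,-0.011,0,0,-0.11,-1],
  [0,0,-0.015,0,0,-0.15,-1],
  [0,0,-0.019,0,0,-0.18,-1],
  [0,0,-0.023,0,0,-0.22,-1],
  [0,0,-0.026,0,0,-0.25,-1],
  [0,0,-0.026,0,0,-0.25,-1],
])

```text
t: 18.7
tool_pos: [0.5082, 0.1751, 0.1284]
orientation: [0.635, -3.077, 0.0]
force: [-1.6, 0.4, 3.1]
opening: 0.0318
```

```bash
python3 q.py
```

```text
18.75 0.0321 [0.2 0.4 1.7] [ 0.08  0.03 -0.01]
18.8 0.0321 [0.2 0.1 2.5] [0.05 0.02 0.02]
[0.5082 0.1751 0.1283] psi 113.15 [ 0.24  0.02  1.77 -0.    1.35 -1.74]
```

move_arm([
  [0,0,-0.003,0,0,-0.03,-1],
  [0,0,-0.007,0,0,-0.06,-1],
  [0,0,-0.01,0,0,-0.09,-1],
  [0,0,-0.013,0,0,-0.12,-1],
  [0,0,-0.016,0,0,-0.15,-1],
  [0,0,-0.016,0,0,-0.15,-1],
])

```text
t: 19.4
tool_pos: [0.5082, 0.1751, 0.1299]
orientation: [1.336, -2.843, -0.0]
force: [0.7, 0.3, 2.9]
opening: 0.0321
```

```bash
python3 q.py
```

```text
19.45 0.0318 [-0.5 -0.   1.8] [ 0.12 -0.01 -0.04]
19.5 0.0316 [0.6 0.4 2.1] [0.08 0.02 0.01]
[0.5082 0.1751 0.1299] psi 140.16 [ 0.24  0.02  1.77  0.    1.35 -2.21]
```

move_arm([
  [0,0,-0.01,0,0,0,-1],
  [0,0,-0.02,0,0,0,-1],
  [0,0,-0.03,0,0,0,-1],
  [0,0,-0.03,0,0,0,-1],
])

```text
t: 19.9
tool_pos: [0.5082, 0.1751, 0.1332]
orientation: [1.338, -2.842, -0.0]
force: [0.4, -0.6, 1.9]
opening: 0.0316
```

```bash
python3 q.py
```

```text
19.95 0.0316 [-0.   1.   1.5] [ 0.05  0.08 -0.03]
20.0 0.0318 [-0.1 -0.8  1.6] [ 0.07  0.03 -0.1 ]
[0.5082 0.1751 0.133 ] psi 140.42 [ 0.24  0.02  1.76 -0.    1.36 -2.21]
```

move_arm([
  [0,0,-0.015,0,0,0,-1],
  [0,0,-0.03,0,0,0,-1],
  [0,0,-0.045,0,0,0,-1],
  [0,0,-0.06,0,0,0,-1],
  [0,0,-0.06,0,0,0,-1],
])

```text
t: 20.5
tool_pos: [0.5082, 0.1751, 0.139]
orientation: [1.339, -2.842, -0.0]
force: [-1.0, -0.3, -2.0]
opening: 0.0321
```

```bash
python3 q.py
```

```text
20.55 0.0319 [ 0.5 -0.6 -0.2] [0.05 0.02 0.03]
20.6 0.0319 [ 0.9 -1.   0.2] [0.15 0.04 0.  ]
[0.5081 0.1751 0.1388] psi 140.44 [ 0.24  0.01  1.76  0.    1.37 -2.21]
```

move_arm([
  [0,0,-0.03,0,0,0,-1],
  [0,0,-0.06,0,0,0,-1],
  [0,0,-0.1,0,0,0,-1],
  [0,0,-0.14,0,0,0,-1],
  [0,0,-0.14,0,0,0,-1],
])

```text
t: 21.1
tool_pos: [0.5088, 0.1752, 0.1541]
orientation: [-1.338, 2.841, -0.001]
force: [0.8, 0.7, -1.5]
opening: 0.0316
```

```bash
python3 q.py;  python3 - <<'E'
from h import *
s=read_camera("scene")
f=lambda x:np.clip(255*(x[:,:,::-1]/110.)**.6,0,255).astype(np.uint8)
cv2.imwrite("pics/s7.png",f(cv2.resize(s["frame"][180:310,270:410],(646,600),interpolation=cv2.INTER_CUBIC)))
E
```

```text
21.15 0.0318 [ 0.5 -0.2 -0.4] [ 0.08 -0.    0.01]
21.2 0.032 [ 0.6 -0.2 -1.1] [0.11 0.04 0.01]
[0.5084 0.1751 0.1533] psi 140.44 [ 0.24  0.    1.74 -0.    1.4  -2.21]
```

View pics/s7.png

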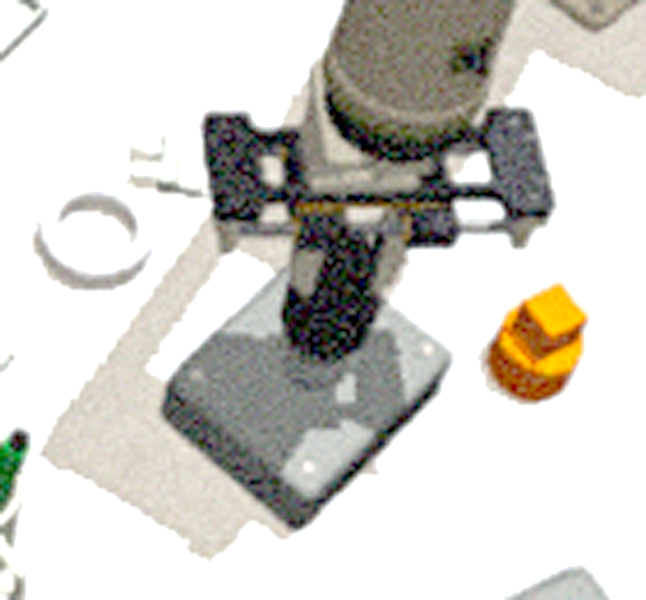

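move_arm([
  [0,0,-0.2,0,0,0,-1],
  [0,0,-0.4,0,0,0,-1],
  [0,0,-0.6,0,0,0,-1],
  [0,0,-0.75,0,0,0,-1],
  [0,0,-0.75,0,0,0,-1],
])

```text
t: 21.75
tool_pos: [0.5095, 0.1754, 0.2306]
orientation: [-1.337, 2.838, -0.001]
force: [0.5, -0.1, -0.7]
opening: 0.0317
```

```bash
python3 q.py;  python3 - <<'E'
from h import *
s=read_camera("scene")
f=lambda x:np.clip(255*(x[:,:,::-1]/110.)**.6,0,255).astype(np.uint8)
cv2.imwrite("pics/s8.png",f(cv2.resize(s["frame"][150:310,240:410],(637,600),interpolation=cv2.INTER_CUBIC)))
w=read_camera("top")
cv2.imwrite("pics/t8.png",f(cv2.resize(w["frame"][100:260,80:340],(780,480),interpolation=cv2.INTER_CUBIC)))
plan([.480,-.2237,.23],50)
E
```

```text
21.8 0.0318 [ 0.  -0.6 -0.4] [ 0.1   0.08 -0.04]
21.85 0.0319 [-0.5  0.4 -0.4] [0.1  0.09 0.01]
[0.5082 0.1751 0.2276] psi 140.44 [ 0.24 -0.04  1.65 -0.    1.53 -2.21]
shift share [ 3.249 -2.326 -0.032] psi 140.44
turn share [-1.000e-04 -7.000e-04  5.024e-01]
```

View pics/s8.png

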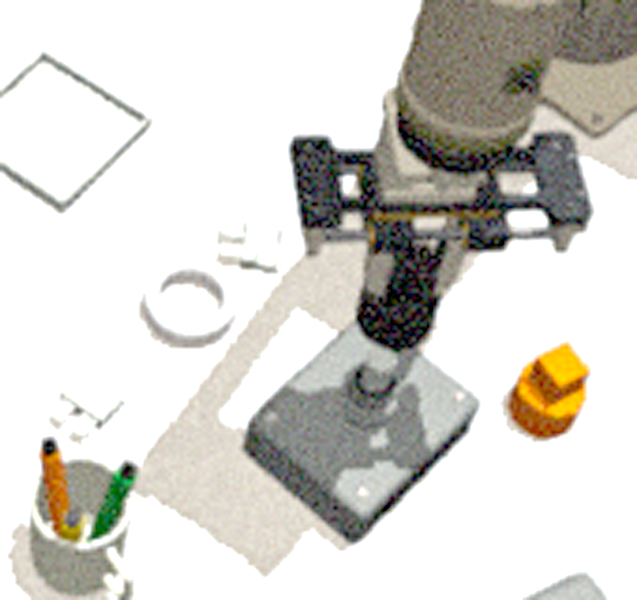

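View pics/t8.png

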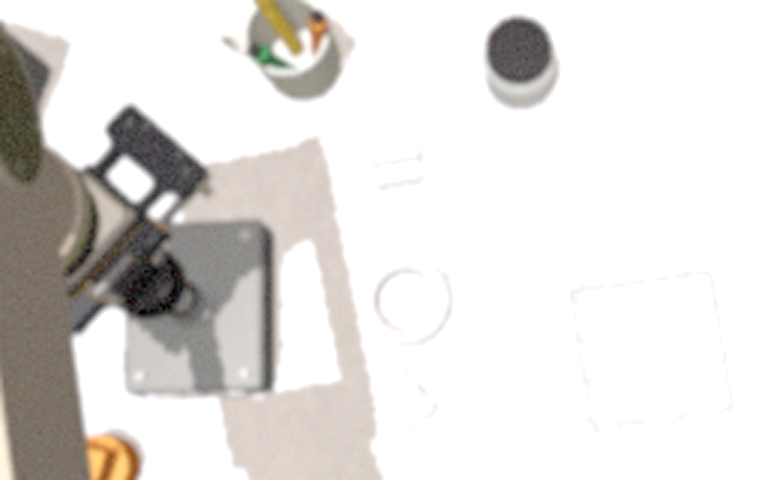

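move_arm([
  [0.05,-0.03,0,0,0,0.03,-1],
  [0.2,-0.14,0,0,0,0.07,-1],
  [0.36,-0.26,0,0,0,0.11,-1],
  [0.52,-0.38,0,0,0,0.15,-1],
  [0.68,-0.49,0,0,0,0.19,-1],
  [0.84,-0.6,0,0,0,0.22,-1],
  [0.95,-0.68,0,0,0,0.25,-1],
  [1,-0.72,0,0,0,0.26,-1],
], squeeze=25)

```text
t: 22.75
tool_pos: [0.4994, 0.0511, 0.2267]
orientation: [0.094, -3.138, 0.0]
force: [0.5, 0.1, -1.3]
opening: 0.0318
```

```bash
python3 q.py;  python3 - <<'E'
from h import *
plan([.480,-.2237,.23],50)
s=read_camera("scene")
P=np.array([back(s,p,.014) for p in [(254,165.5),(280,184),(256,204),(229,185)]]);print(P.round(3),P.mean(0))
E
```

```text
22.8 0.032 [ 0.2 -0.5 -1.6] [0.01 0.04 0.  ]
22.85 0.0319 [-0.5 -0.1 -1.8] [ 0.04 -0.01 -0.01]
[0.4997 0.0516 0.2272] psi 93.63 [ 0.   -0.14  1.74 -0.    1.54 -1.63]
shift share [ 0.371 -2.735 -0.028] psi 93.63
turn share [-1.000e-04 -4.000e-04  2.424e-01]
[[ 0.431 -0.281  0.014]
 [ 0.419 -0.161  0.014]
 [ 0.538 -0.15   0.014]
 [ 0.554 -0.27   0.014]] [ 0.48540711 -0.2156972   0.014     ]
```

move_arm([
  [0.02,-0.06,0,0,0,0.02,-1],
  [0.04,-0.2,0,0,0,0.04,-1],
  [0.06,-0.36,0,0,0,0.06,-1],
  [0.08,-0.52,0,0,0,0.08,-1],
  [0.1,-0.7,0,0,0,0.09,-1],
  [0.12,-0.85,0,0,0,0.1,-1],
  [0.13,-1,0,0,0,0.1,-1],
])

```text
t: 23.6
tool_pos: [0.4934, -0.0482, 0.2278]
orientation: [-0.389, -3.117, -0.001]
force: [0.7, 0.4, -0.8]
opening: 0.0318
```

```bash
python3 q.py;  python3 - <<'E'
from h import *
plan([.482,-.220,.20])
E
```

```text
23.65 0.0318 [-0.5 -1.4 -0.8] [-0.05  0.03 -0.  ]
23.7 0.0322 [-0.1  0.3 -1.1] [-0.04 -0.    0.01]
[ 0.4935 -0.049   0.2278] psi 75.7 [-0.2  -0.16  1.76 -0.    1.54 -1.52]
shift share [-0.311 -1.685  0.278] psi 75.7
```

move_arm([
  [-0.01,-0.06,0,0,0,0,-1],
  [-0.04,-0.2,0,0,0,0,-1],
  [-0.07,-0.36,0,0,0,0,-1],
  [-0.1,-0.52,0,0,0,0,-1],
  [-0.13,-0.68,0,0,0,0,-1],
  [-0.15,-0.8,0,0,0,0,-1],
  [-0.16,-0.85,0,0,0,0,-1],
])

```text
t: 24.4
tool_pos: [0.4877, -0.1359, 0.228]
orientation: [-0.393, -3.117, 0.0]
force: [0.6, 0.3, 0.2]
opening: 0.0317
```

move_arm([
  [-0.01,-0.06,0,0,0,0,-1],
  [-0.04,-0.2,0.05,0,0,0,-1],
  [-0.07,-0.36,0.1,0,0,0,-1],
  [-0.1,-0.52,0.15,0,0,0,-1],
  [-0.13,-0.68,0.2,0,0,0,-1],
  [-0.15,-0.8,0.25,0,0,0,-1],
  [-0.16,-0.84,0.28,0,0,0,-1],
  [-0.16,-0.84,0.28,0,0,0,-1],
])

```text
t: 25.2
tool_pos: [0.4821, -0.2207, 0.1992]
orientation: [-0.394, -3.116, -0.001]
force: [-0.4, -0.2, 0.2]
opening: 0.032
```

```bash
python3 q.py;  python3 - <<'E'
from h import *
f=lambda x:np.clip(255*(x[:,:,::-1]/160.)**.8,0,255).astype(np.uint8)
for n in("wrist","scene","top"):
    w=read_camera(n); np.savez(n+"9.npz",**w)
    im=w["frame"]
    if n=="scene": im=cv2.resize(im[110:260,190:360],(680,600),interpolation=cv2.INTER_CUBIC)
    cv2.imwrite(f"pics/{n}9.png",f(im))
E
```

```text
25.25 0.0318 [-0.6 -0.5 -1.7] [ 0.05 -0.01  0.01]
25.3 0.0318 [ 0.5  0.  -1. ] [0.06 0.01 0.02]
[ 0.4826 -0.2199  0.2   ] psi 75.64 [-0.52 -0.05  1.71  0.    1.48 -1.84]
```

View pics/wrist9.png

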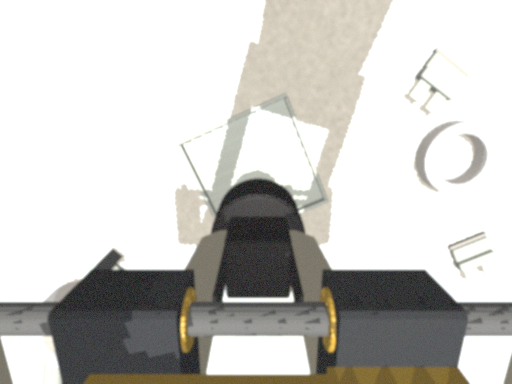

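View pics/scene9.png

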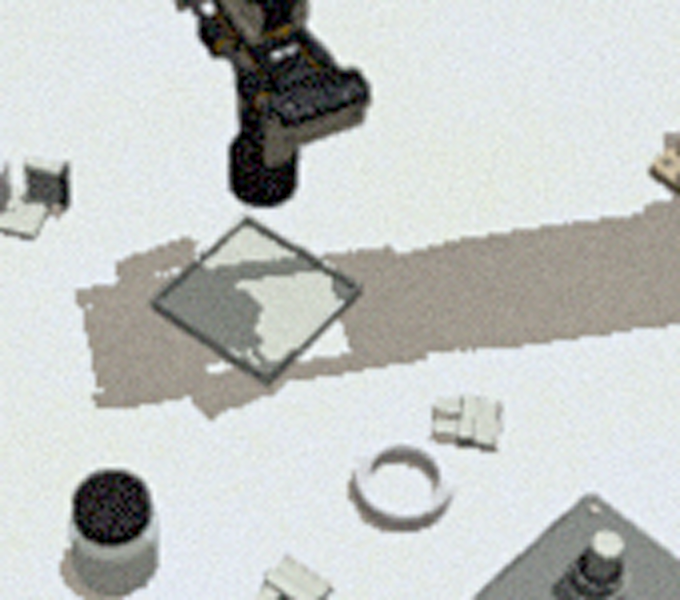

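View pics/top9.png

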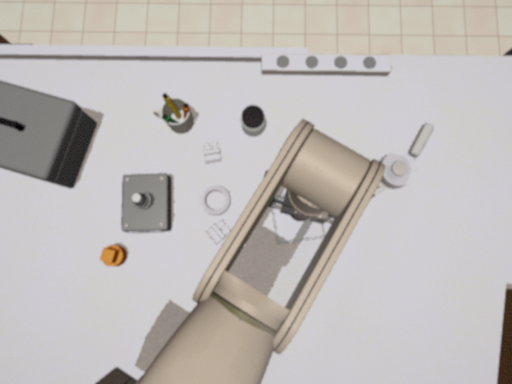

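Run:
```python
from h import *
w=dict(np.load("wrist9.npz"))
P=np.array([back(w,p,.016) for p in [(183,146),(285,97),(325,200)]]); print(P.round(4),(P[0]+P[2])/2,np.linalg.norm(P[0]-P[1]),np.linalg.norm(P[2]-P[1]))
plan([.482,-.220,.065])
```

```text
[[ 0.4345 -0.291   0.016 ]
 [ 0.4124 -0.172   0.016 ]
 [ 0.5337 -0.1531  0.016 ]] [ 0.48410987 -0.2220746   0.016     ] 0.12106611399206559 0.12269570952715425
shift share [ 0.008 -0.005  1.354] psi 75.68
```

move_arm([
  [0,-0.01,0.08,0,0,0,-1],
  [0,-0.02,0.24,0,0,0,-1],
  [0,-0.02,0.42,0,0,0,-1],
  [0,-0.02,0.6,0,0,0,-1],
  [0,-0.02,0.76,0,0,0,-1],
  [0,-0.02,0.9,0,0,0,-1],
  [0,-0.02,1,0,0,0,-1],
  [0,-0.02,1,0,0,0,-1],
])

```text
t: 26.25
tool_pos: [0.4808, -0.2213, 0.0978]
orientation: [-0.392, -3.114, -0.002]
force: [-0.9, -0.0, -0.4]
opening: 0.0318
```

move_arm([
  [0,0,0.06,0,0,0,-1],
  [0,0,0.14,0,0,0,-1],
  [0,0,0.22,0,0,0,-1],
  [0,0,0.3,0,0,0,-1],
  [0,0,0.35,0,0,0,-1],
  [0,0,0.37,0,0,0,-1],
  [0,0,0.37,0,0,0,-1],
])

```text
t: 26.95
tool_pos: [0.4818, -0.222, 0.0626]
orientation: [-0.393, -3.116, -0.0]
force: [0.2, -0.3, -0.9]
opening: 0.0318
```

```bash
python3 q.py;  python3 - <<'E'
from h import *
f=lambda x:np.clip(255*(x[:,:,::-1]/160.)**.8,0,255).astype(np.uint8)
w=read_camera("scene")
im=cv2.resize(w["frame"][130:230,200:320],(720,600),interpolation=cv2.INTER_CUBIC)
cv2.imwrite(f"pics/scene10.png",f(im))
E
```

```text
27.0 0.0322 [ 0.3  0.2 -0.6] [-0.04 -0.03 -0.01]
27.05 0.032 [-0.1 -0.4 -0.8] [-0.01  0.    0.02]
[ 0.4822 -0.2222  0.0633] psi 75.64 [-0.53  0.08  1.84 -0.    1.23 -1.85]
```

View pics/scene10.png

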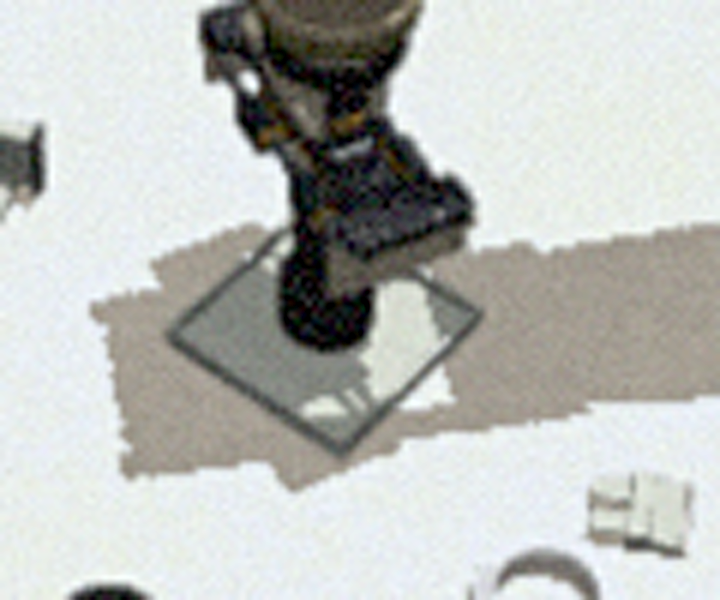

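Cap hovers over the tray. Lowering gently in small steps.

move_arm([
  [0,0,0.01,0,0,0,-1],
  [0,0,0.02,0,0,0,-1],
  [0,0,0.03,0,0,0,-1],
  [0,0,0.04,0,0,0,-1],
  [0,0,0.05,0,0,0,-1],
  [0,0,0.06,0,0,0,-1],
  [0,0,0.07,0,0,0,-1],
  [0,0,0.08,0,0,0,-1],
])

```text
t: 27.9
tool_pos: [0.482, -0.222, 0.0549]
orientation: [-0.393, -3.117, -0.0]
force: [0.0, -0.2, -1.0]
opening: 0.032
```

```bash
python3 q.py
```

```text
27.95 0.032 [-0.7 -0.1 -1. ] [ 0.05  0.04 -0.05]
28.0 0.032 [-0.5  0.8 -1.1] [0.02 0.01 0.  ]
[ 0.482  -0.222   0.0549] psi 75.64 [-0.53  0.09  1.84 -0.    1.21 -1.85]
```

move_arm([
  [0,0,0.005,0,0,0,-1],
  [0,0,0.01,0,0,0,-1],
  [0,0,0.015,0,0,0,-1],
  [0,0,0.02,0,0,0,-1],
  [0,0,0.025,0,0,0,-1],
  [0,0,0.03,0,0,0,-1],
  [0,0,0.03,0,0,0,-1],
])

```text
t: 28.7
tool_pos: [0.482, -0.222, 0.0519]
orientation: [-0.393, -3.117, -0.0]
force: [-0.4, 0.3, -1.4]
opening: 0.0321
```

```bash
python3 q.py
```

```text
28.75 0.0319 [ 0.7  0.1 -0.7] [ 0.01 -0.01  0.05]
28.8 0.0314 [ 0.3 -0.4  0.1] [ 0.04 -0.01 -0.01]
[ 0.482  -0.2221  0.052 ] psi 75.64 [-0.53  0.09  1.85  0.    1.2  -1.85]
```

move_arm([
  [0,0,0.004,0,0,0,-1],
  [0,0,0.008,0,0,0,-1],
  [0,0,0.012,0,0,0,-1],
  [0,0,0.015,0,0,0,-1],
  [0,0,0.015,0,0,0,-1],
])

```text
t: 29.3
tool_pos: [0.482, -0.2221, 0.0505]
orientation: [-0.393, -3.117, -0.0]
force: [-0.4, -0.1, -0.9]
opening: 0.0322
```

```bash
python3 q.py
```

```text
29.35 0.0321 [ 0.4  0.6 -0.5] [ 0.04 -0.03 -0.04]
29.4 0.0319 [-0.3 -0.2 -0.7] [-0.01 -0.03 -0.03]
[ 0.482  -0.222   0.0505] psi 75.64 [-0.53  0.09  1.85  0.    1.2  -1.85]
```

move_arm([
  [0,0,0.004,0,0,0,-1],
  [0,0,0.008,0,0,0,-1],
  [0,0,0.012,0,0,0,-1],
  [0,0,0.015,0,0,0,-1],
  [0,0,0.015,0,0,0,-1],
])

```text
t: 29.9
tool_pos: [0.4821, -0.2221, 0.049]
orientation: [-0.393, -3.117, 0.0]
force: [-1.3, 0.3, -0.6]
opening: 0.0319
```

```bash
python3 q.py
```

```text
29.95 0.032 [-0.2 -0.7 -0.6] [ 0.01 -0.01 -0.02]
30.0 0.0317 [-1.3  1.3 -0.8] [0.02 0.03 0.  ]
[ 0.482  -0.2221  0.049 ] psi 75.64 [-0.53  0.1   1.85 -0.    1.2  -1.85]
```

move_arm([
  [0,0,0.004,0,0,0,-1],
  [0,0,0.008,0,0,0,-1],
  [0,0,0.012,0,0,0,-1],
  [0,0,0.015,0,0,0,-1],
  [0,0,0.015,0,0,0,-1],
])

```text
t: 30.5
tool_pos: [0.4822, -0.2221, 0.049]
orientation: [0.392, 3.117, -0.0]
force: [-5.7, 3.4, 11.9]
opening: 0.0321
```

```bash
python3 q.py;  python3 - <<'E'
from h import *
f=lambda x:np.clip(255*(x[:,:,::-1]/160.)**.6,0,255).astype(np.uint8)
w=read_camera("scene")
im=cv2.resize(w["frame"][150:215,220:298],(720,600),interpolation=cv2.INTER_CUBIC)
cv2.imwrite(f"pics/scene11.png",f(im))
print(proj(w,[[.482,-.222,.004],[.482,-.222,.016]]))
E
```

```text
30.55 0.0319 [-5.6  3.4 12.6] [0.71 1.12 0.  ]
30.6 0.0322 [-6.   4.  12.7] [0.65 1.11 0.05]
[ 0.4822 -0.2222  0.0489] psi 75.65 [-0.53  0.1   1.85 -0.    1.2  -1.85]
[[254.22008759 184.55857941]
 [254.29498671 182.3489923 ]]
```

View pics/scene11.png

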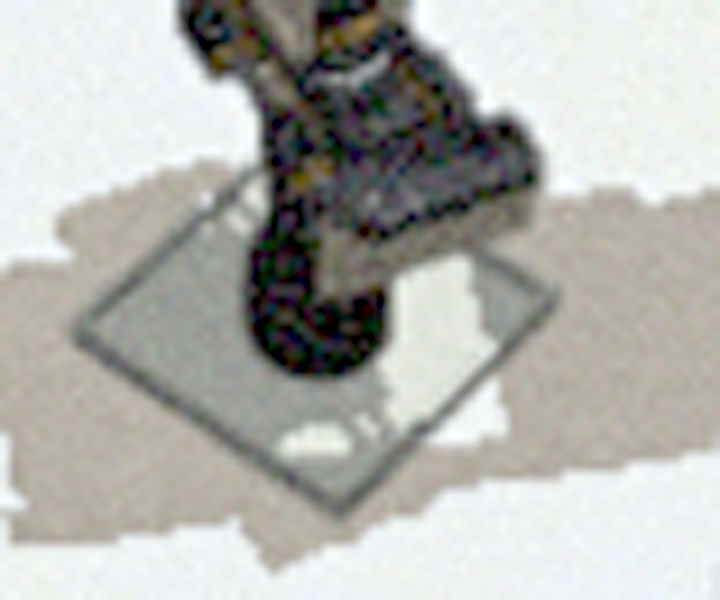

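move_arm([
  [0,0,-0.003,0,0,0,-1],
  [0,0,-0.007,0,0,0,-1],
  [0,0,-0.007,0,0,0,-1],
])

```text
t: 30.95
tool_pos: [0.4821, -0.2221, 0.0489]
orientation: [0.393, 3.117, -0.0]
force: [-2.8, 2.8, 7.7]
opening: 0.0319
```

```bash
python3 q.py
```

```text
31.0 0.0321 [-3.7  2.1  6.9] [ 0.39  0.66 -0.05]
31.05 0.0319 [-3.5  0.5  7.7] [ 0.46  0.69 -0.03]
[ 0.4821 -0.2221  0.0489] psi 75.64 [-0.53  0.1   1.85 -0.    1.2  -1.85]
```

move_arm([
  [0,0,-0.004,0,0,0,-1],
  [0,0,-0.007,0,0,0,-1],
  [0,0,-0.007,0,0,0,-1],
])

```text
t: 31.35
tool_pos: [0.4821, -0.2221, 0.049]
orientation: [0.393, 3.117, -0.0]
force: [-1.0, 0.9, 0.9]
opening: 0.0319
```

```bash
python3 q.py
```

```text
31.4 0.0317 [-0.7 -0.   1.3] [0.14 0.19 0.01]
31.45 0.0318 [-0.2  0.3  2.5] [ 0.13  0.19 -0.06]
[ 0.4821 -0.2221  0.049 ] psi 75.64 [-0.53  0.1   1.85  0.    1.2  -1.85]
```

move_arm([
  [0,0,0,0,0,0,-0.2],
  [0,0,0,0,0,0,-0.1],
  [0,0,0,0,0,0,0.1],
  [0,0,0,0,0,0,0.4],
  [0,0,0,0,0,0,0.4],
  [0,0,0,0,0,0,0.4],
  [0,0,0,0,0,0,0.4],
  [0,0,0,0,0,0,0.4],
], squeeze=5)

```text
t: 32.25
tool_pos: [0.482, -0.2221, 0.0489]
orientation: [-0.393, -3.117, 0.0]
force: [-0.2, -0.2, -0.2]
opening: 0.0647
```

```bash
python3 q.py;  python3 - <<'E'
from h import *
f=lambda x:np.clip(255*(x[:,:,::-1]/160.)**.6,0,255).astype(np.uint8)
w=read_camera("wrist")
cv2.imwrite(f"pics/w12.png",f(w["frame"]))
E
```

```text
32.3 0.0652 [-0.1 -0.3  0.5] [ 0.08 -0.05 -0.05]
32.35 0.0651 [-0.3  0.1 -0.3] [-0.01  0.01  0.04]
[ 0.482  -0.2221  0.0489] psi 75.64 [-0.53  0.1   1.85 -0.    1.2  -1.85]
```

View pics/w12.png

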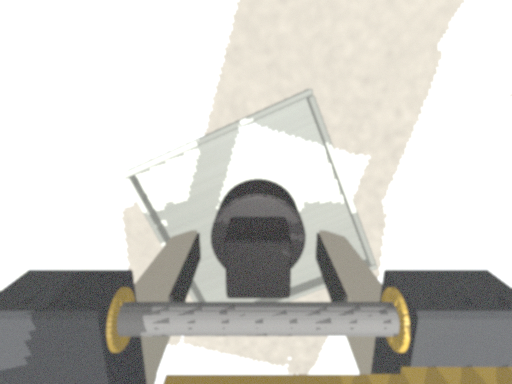

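Released, cap upright and central. Retract straight up.

move_arm([
  [0,0,-0.05,0,0,0,0.4],
  [0,0,-0.2,0,0,0,0.4],
  [0,0,-0.4,0,0,0,0.4],
  [0,0,-0.65,0,0,0,0.4],
  [0,0,-0.9,0,0,0,0.4],
  [0,0,-1,0,0,0,0.4],
  [0,0,-1,0,0,0,0.4],
])

```text
t: 33.1
tool_pos: [0.4835, -0.2229, 0.1517]
orientation: [0.392, 3.113, -0.003]
force: [0.3, 0.5, -1.3]
opening: 0.065
```

move_arm([
  [-0.2,0,-0.3,0,0,0,0.4],
  [-0.2,0,-0.6,0,0,0,0.4],
  [-0.2,0,-0.9,0,0,0,0.4],
  [-0.2,0,-0.9,0,0,0,0.4],
  [-0.2,0,-0.9,0,0,0,0.4],
])

```text
t: 33.6
tool_pos: [0.5014, -0.227, 0.2382]
orientation: [-0.393, -3.117, -0.0]
force: [0.3, -0.0, -0.6]
opening: 0.0651
```

```bash
python3 q.py;  python3 - <<'E'
from h import *
f=lambda x:np.clip(255*(x[:,:,::-1]/160.)**.6,0,255).astype(np.uint8)
w=read_camera("wrist"); cv2.imwrite("pics/w13.png",f(w["frame"]))
w=read_camera("scene"); cv2.imwrite("pics/s13.png",cv2.resize(f(w["frame"][140:320,140:410]),(800,533),interpolation=cv2.INTER_CUBIC))
E
```

```text
33.65 0.0651 [-0.1  0.1 -0.3] [ 0.03 -0.02  0.05]
33.7 0.0647 [-0.1 -0.4 -0.3] [-0.01  0.06  0.  ]
[ 0.5005 -0.2265  0.2366] psi 75.64 [-0.52 -0.01  1.6   0.    1.55 -1.84]
```

View pics/w13.png

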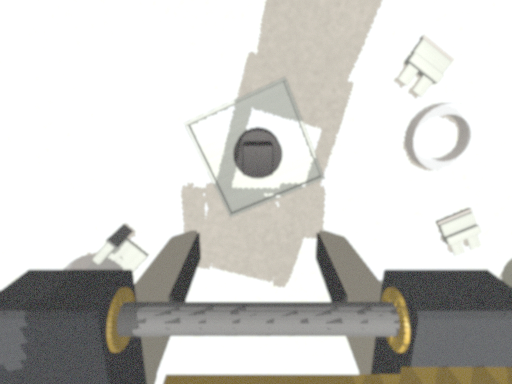

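View pics/s13.png

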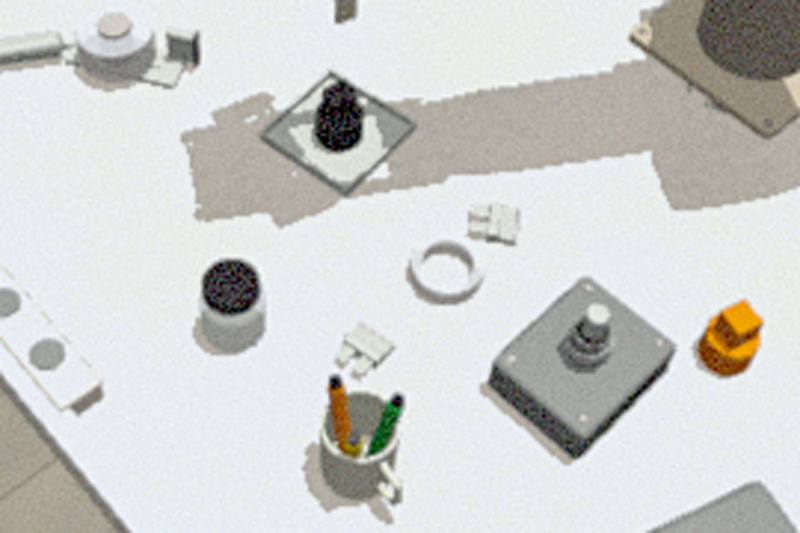

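The cap stands upright in the tray, the cell sticks out of the open collar, and nothing else has moved.

```bash
python3 -c "
from plant import *
print(close_job())"
```

```text
the job is handed in; nothing more can be done
None
```

The black square-grip cap is unscrewed and standing upright in the metal tray, and the job is handed in at about 34 s.

- **Unscrewing:** I turned the cap about 430° anticlockwise over two grips (180°, then about 252°), rising with the thread. The force readings between moves stayed at or below about 5 N. A slow test lift then showed the cap was free.
- **Placing:** I lifted it straight up about 90 mm, carried it over and lowered it in small steps. On first contact it pressed the tray floor with about 13 N, with a small sideways force and moment that suggested a slight tilt. I backed off to about 2 N before letting go.
- **Last checks:** The final wrist and scene pictures show the cap upright near the middle of the tray. The cell stands out of the open collar, the gripper is clear, and the orange look-alike, jar, mug, clips, coil and tape gun look unmoved.
- **Disagreement:** The two overhead position fixes for the unit and tray differed by up to 10 mm. The wrist camera's closer view settled both.

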